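Shut and lock the sharps box

ROBOT

A 6-joint arm with a two-finger parallel gripper is mounted at the origin on the work surface. World frame = base frame: x ahead of the robot, y to its left, z up, the work surface at z = 0. Lengths are in m, angles in rad, forces in N, time in s.
With the tool pointing down it reaches from about 0.375 to 0.9 m from the base axis. Payload 3.1 kg.
Tool frame: the origin (TCP) lies between the finger pads; the fingertips stand 8 mm ahead of it and the grasp point (between the pads) lies 11 mm behind it; z points along the fingers, y is the line along which they close (so a half turn about z gives the same grasp; the last joint's range is limited). The gripper opens to 87 mm and grips with 3 to 60 N. Pads are 19 mm wide; open, the fingers measure 117 mm over their backs; the gripper's body (75 mm by 190 mm) begins 51 mm behind the grasp point.
Start: joints at [-0.178, 0.527, 1.433, -0, 1.181, -0.178], TCP at [0.625, 0, 0.231] pointing down, gripper open.
Joint ranges: [-3.08, 3.08], [-0.75, 2.2], [0.22, 2.44], [-1.43, 4.57], [0, 2.65], [-2.85, 2.85]. Speed limits (rad/s): [2.79, 2.79, 3.14, 3.14, 3.14, 3.14].

INTERFACE

Orientations are given as a unit quaternion [x, y, z, w].
In Python, from rig import robot, vision, job gives the robot as it stands.
- The arm moves only by the shell command python3 -m handwheel 'ROWS' [OPENING] [FORCE]. ROWS is JSON, a list of rows, each a list of 4 numbers: the shift along the tool's x, y, z as a fraction of full scale, then the turn about the tool's z as a fraction of full scale. A call has 1 to 20 rows; each row is the pose to reach, as a shift and turn from the pose commanded when the call began, along the tool's axes at that moment, turning the shorter way round; what a row does not reach only later rows make up. Full scale, the value 1, is 300 mm for a shift and 2 pi rad for a turn. A row lasts 1/12 s, in which the tool goes at most 41.7 mm and 7.16 degrees, less where a joint would pass 70% of its speed; a pose out of reach is approached as far as the arm can. A call with a number of a shift or a turn outside -1 to 1 is refused whole. A call with a gripper value outside its range is refused whole. OPENING is the opening in per cent of the stroke, from 0 (shut) to 100 (fully open), set as the call begins (- or left out, the last holds). The fingers move at their own pace and stop on an object; FORCE is the grip in N (left out, the last holds). Time passes only in rows, so rows that repeat a pose let the fingers close. It gives the time, the measured TCP pose, the force, the opening and the grip force at its end, in the units of the state.
- robot.get_obs(): the state, without advancing time (a new reading comes with each control period).
- vision.camera(name): name is "scene" or "side" or "wrist"; returns a dict with "frame" (384x512x3 uint8, red, green, blue), "K" (3x3 intrinsics, pixels), "cam_to_world" (4x4, takes a point from camera to world coordinates); the wrist camera has in their place "hand_eye" (4x4, takes a point from camera to tool coordinates, whose origin is the TCP and whose axes are the flange's). Camera axes: x right, y down, z forward; pixel columns grow to the right and rows downward; lengths in m; the calibration is good to about 2 mm. A picture is of the moment at which its call begins: read the wrist's pose just before it. There is no depth.
- job.hand_in(): hands the job in; it is judged then, once.
Trained networks look in the newest picture that a camera, given by its name, has taken for a name from the list of things; names that differ only in an ending like _2 or _b are one class to them, and where a whole thing is asked for, a point or a joint stands for the part that bears it (a point fixed in the world has none). Each returns a list of dicts, best first, with "conf" (0 to 1); they miss things now and then, are a little off and sometimes report something else, mostly with a low value. They report only what shows in the picture. A call takes as long as a camera call.
- vision.look_for(camera, label): "point" ([row, column] in pixels, amid what is visible of it).
- vision.outline_of(camera, label): "mask" (384x512 bool, what is visible of it) and "point" ([row, column] in pixels, amid what is visible of it).
The state is a dict: "time": time; "q": joint angles; "joint_velocities": joint speeds; "joint_torque": joint torques, N m; "position": TCP position; "tool_rot": TCP orientation; "ft_force": force on the tool from outside, world axes, zero at the start; "moment": the same for the moment, N m; "grip_width": finger opening in m; "grip_force": force on a finger pad.
Only numpy, scipy, OpenCV 4.12 (cv2) and the standard library are available. Lean on these libraries where they do the work, as an engineer would, in place of code of your own. Each camera call takes 0.05 s, during which the arm holds its last target. There are 200 camera calls.

TASK

The sharps box on the desk is still open. Free its lock slide, slide the lid fully home over the mouth, then push the lock slide fully back in so that it locks the lid shut, and let go. Do not push against the carrying bar that crosses above the lock, and leave the other things on the desk where they are.

Things in the scene. Friction and masses are not known exactly. Their poses are not given: they have to be found in the camera images.
- sharps_box: Grey box fixed to the desk, 170 (x) x 240 (y) x 100 mm high, on a steel plate 180 x 290 x 4 mm. Origin: centre of its underside, on the desk. Its x axis points away from the robot (yaw up to 20 degrees), y left, z up. On its flat top a white lid slides along y and, beyond the lid (larger x), a white lock slide moves along x. Guide strips 8 mm high on top at x=-73 and at y=+-29.5 (x 10 to 84).
- lid (a joint): Lid travel in m along the box's +y: 0 open, held by the lock (starts 0 to 1 mm); 0.090 fully home at its end stop, mouth covered. White plate 72 x 120 x 6 mm, top face at z = 106.5 mm. Two notches 18 mm wide in its far edge: the 14 mm lock tongue enters only within 2 mm of fully open or fully home. Slides with about 2 N of friction and stays where left.
- mouth (a point): Centre of the box's mouth, a hole 62 (x) x 72 (y) mm in its top at z = 100 mm, in the left half of the box (x=-31, y=56 mm in the box's frame).
- lid_grip (a point): On the lid's handle, a ridge in the middle of the lid: 50 mm long along the box's x, 16 mm thick along y, from z = 106.5 to 138.5 mm. The point is at the middle of its length and thickness, z = 128.5 mm: box x=-37, y from -45 (open) to +45 mm (home). Axes as the box.
- lock (a joint): Lock slide travel in m along the box's +x (away from the robot): 0 fully in, its tongue 10 mm deep in the lid's notch (starts 0 to 3 mm); 0.024 fully drawn back at its end stop. The lid is free from about 0.011. Slides with about 2 N of friction and stays where left.
- lock_grip (a point): On the lock slide's grip, a fin on a plate 46 (x) x 52 (y) mm with top at z = 106.5 mm: 34 mm long along the box's x, 14 mm thick along y, up to z = 136.5 mm. The point is at the middle of its length and thickness, z = 126.5 mm: box y=0, x from 35 (locked) to 59 mm (drawn back). Axes as the box.
- carry_bar: Fixed level steel bar, 16 mm thick, 270 mm long, along the box's y at box x=55, centre z = 255 mm, on 12 mm posts at y=+-135. Same frame and origin as the box. It crosses right above the lock slide, so an upright gripper cannot take the lock: lean it about 30 to 40 degrees, its body back towards the robot, fingers forwards and down.
- stamp: Bystander: blue and black self-inking stamp 60 x 42 x 60 mm in front of the box; origin at the centre of its underside.
- phone: Bystander: phone 75 x 150 x 9 mm lying in front of the box; origin at the centre of its underside.
- gel_bottle: Bystander: clear bottle, 60 mm wide and 155 mm high, to the right of the box; origin at the centre of its underside.
- pen_cup: Bystander: grey cup with pens, 72 mm wide, 150 mm high with the pens, to the left of the box; origin at the centre of its underside.
- water_bottle: Bystander: clear water bottle 64 mm wide, 200 mm high, at one side of the desk; origin at the centre of its underside.
- mug: Bystander: white mug 80 mm wide, 90 mm high, at one side of the desk; origin at the centre of its underside.

How it is judged:
By the outcome, as a careful person would: the job done as asked, in the order asked, and still so for the second after the job is handed in, with the robot touching nothing.
It also fails if it takes over 61 s, if anything falls off the work surface, if the arm or the gripper's body presses on something with over 40 N, if the wrist force passes 120 N, or if a joint passes its speed limit or range.

## Working session

There is one attempt and no reset: what is moved stays moved. The work goes in short steps, Python scripts to look and compute and a shell command to move; the robot and the scene stay as the last step left them, time stands still between calls to the robot, and variables do not carry over. Pictures are saved under pics/ and viewed, at most 14 in all, crops included, and the job is handed in when it is done.

```bash
ls; mkdir -p pics
python3 - <<'E'
from rig import robot,vision
import cv2,numpy as np
o=robot.get_obs();print(o)
for c in("scene","side","wrist"):
    r=vision.camera(c);cv2.imwrite(f"pics/{c}0.png",r["frame"][:,:,::-1])
    np.set_printoptions(precision=4,suppress=True)
    print(c,r["K"],r.get("cam_to_world",r.get("hand_eye")))
    for l in("sharps_box","lid","lid_grip","lock","lock_grip","mouth","carry_bar","gel_bottle","pen_cup","mug","water_bottle","phone","stamp"):
        print(l,[(np.round(d["point"]),round(d["conf"],2)) for d in vision.look_for(c,l)[:2]])
a=cv2.imread("pics/scene0.png");b=cv2.imread("pics/side0.png")
cv2.imwrite("pics/both0.png",cv2.resize(np.hstack([a,b]),(800,300)))
E
```

```text
pics
{'time': 0.0, 'q': array([-1.78499496e-01,  5.28424396e-01,  1.43392601e+00, -2.16228056e-05,
        1.18134751e+00, -1.78504008e-01]), 'joint_velocities': array([-1.13586256e-04,  1.95607448e-03, -8.75643866e-04, -6.14786742e-04,
        1.94237665e-04,  2.86366249e-05]), 'joint_torque': array([-5.45745443e-04, -4.40045428e+01, -1.76593530e+01,  6.32597599e-02,
        5.83207863e-02, -1.53719384e-04]), 'position': array([6.24285444e-01, 1.52652204e-04, 2.29589714e-01]), 'tool_rot': array([ 7.07101884e-01,  7.07110895e-01, -6.08549662e-04, -8.58952609e-04]), 'ft_force': array([-0.05956198, -0.66976547, -0.23815277]), 'moment': array([ 0.00268769,  0.06952529, -0.0297316 ]), 'grip_force': 0.0, 'grip_width': 0.08711309685009015}
scene [[360.9163   0.     250.5388]
 [  0.     360.9163 187.8513]
 [  0.       0.       1.    ]] [[ 0.7101  0.4758 -0.519   1.1775]
 [ 0.7041 -0.4732  0.5295 -0.6017]
 [ 0.0063 -0.7414 -0.671   0.8673]
 [ 0.      0.      0.      1.    ]]
sharps_box [(array([215., 241.]), 0.6)]
lid [(array([202., 222.]), 0.76), (array([178., 224.]), 0.75)]
lid_grip [(arra
[... 1423 characters left out ...]
  ]] [[-0.0001 -0.9532 -0.3023  0.0828]
 [ 1.      0.0002 -0.0008 -0.0001]
 [ 0.0008 -0.3023  0.9532 -0.1534]
 [ 0.      0.      0.      1.    ]]
sharps_box [(array([200., 251.]), 0.93), (array([276., 223.]), 0.47)]
lid [(array([276., 221.]), 0.83), (array([201., 250.]), 0.65)]
lid_grip [(array([277., 221.]), 0.76), (array([249., 280.]), 0.33)]
lock [(array([247., 277.]), 0.84)]
lock_grip [(array([248., 281.]), 0.86)]
mouth [(array([203., 250.]), 0.74), (array([248., 280.]), 0.48)]
carry_bar [(array([194., 318.]), 0.96)]
gel_bottle []
pen_cup [(array([ 30., 209.]), 0.93)]
mug [(array([162., 115.]), 0.19)]
water_bottle []
phone [(array([247., 137.]), 0.74)]
stamp [(array([163., 112.]), 0.66)]
```

```bash
python3 -m handwheel --help 2>&1 | head -20
```

```text
invalid input: not JSON, or not a number
```

View pics/both0.png

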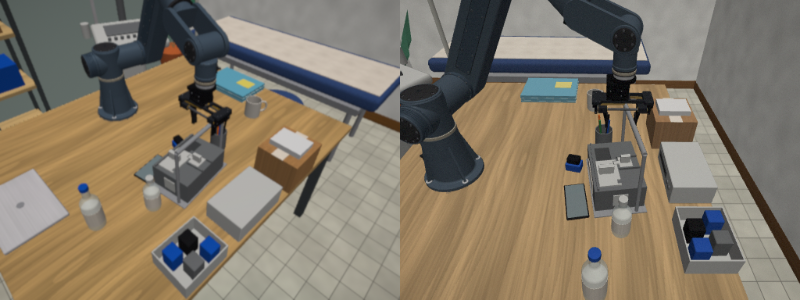

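View pics/wrist0.png

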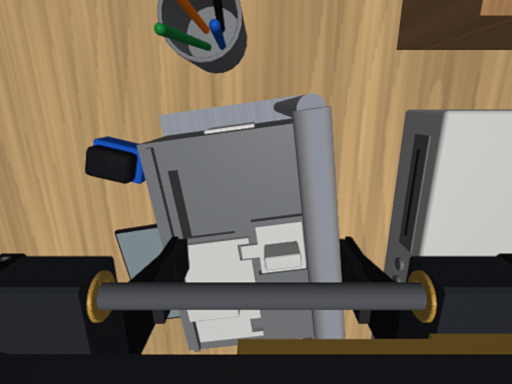

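The pictures show the box yawed about 10°, with the bar running right over the lock. The gripper's 190 mm body width lies along its closing axis. Moves can't tilt the tool directly, so I'll test in free air whether reaching past the arm's limit leans it.

```bash
python3 -m handwheel '[[0,0.13,-0.13],[0,0.26,-0.26],[0,0.39,-0.39],[0,0.52,-0.5],[0,0.65,-0.5],[0,0.8,-0.5],[0,1,-0.5],[0,1,-0.5],[0,1,-0.5]]' 2>&1|tail -5; python3 -m handwheel '[[0,0.13,-0.13,0],[0,0.26,-0.26,0],[0,0.39,-0.39,0],[0,0.52,-0.5,0],[0,0.65,-0.5,0],[0,0.8,-0.5,0],[0,1,-0.5,0],[0,1,-0.5,0],[0,1,-0.5,0]]'
cat > h.py <<'E'
from rig import robot,vision
import numpy as np,cv2
from scipy.spatial.transform import Rotation as R
np.set_printoptions(precision=4,suppress=True)
def pose():
    o=robot.get_obs();return o,R.from_quat(o["tool_rot"]).as_matrix()
E
python3 -c "
from h import *
o,M=pose();print(o['time'],o['q'],o['position']);print(M)"
```

```text
$[0]: bad value
time: 2.85
position: [0.8929, 0.0008, 0.3503]
tool_rot: [0.707, 0.707, -0.001, -0.004]
ft_force: [-0.6, -0.1, -4.1]
grip_width: 0.0871
grip_force: 0.0
2.85 [-0.1248  0.9611  0.236   0.0033  1.953  -0.1236] [0.8929 0.0008 0.3503]
[[-0.      1.     -0.0081]
 [ 1.      0.      0.0041]
 [ 0.0041 -0.0081 -1.    ]]
```

```bash
python3 -c "
import cv2,numpy as np
a=cv2.imread('pics/side0.png')[40:300,210:350];b=cv2.imread('pics/scene0.png')[60:275,180:320]
a=cv2.resize(a,(323,600),interpolation=3);b=cv2.resize(b,(390,600),interpolation=3)
cv2.imwrite('pics/zoom0.png',np.hstack([a,b]))
"
```

```text
(no output)
```

View pics/zoom0.png

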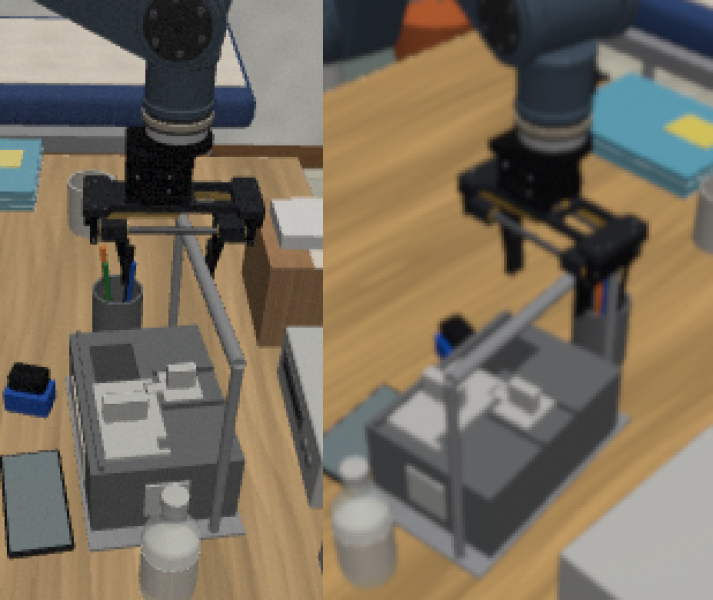

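```bash
cat >> h.py <<'E'
def cam(name):
    o,M=pose();r=vision.camera(name)
    if name=="wrist":
        T=np.eye(4);T[:3,:3]=M;T[:3,3]=o["position"];T=T@r["hand_eye"]
    else:T=r["cam_to_world"]
    return r["frame"],r["K"],T
def proj(K,T,P):
    p=(np.asarray(P)-T[:3,3])@T[:3,:3];return (p[:,:2]/p[:,2:])@K[:2,:2].T+K[:2,2]
def box2w(s,P):
    c,n=np.cos(s[2]),np.sin(s[2]);P=np.asarray(P,float)
    return np.c_[s[0]+c*P[:,0]-n*P[:,1],s[1]+n*P[:,0]+c*P[:,1],P[:,2]]
E
cat > fit.py <<'E'
from h import *
from scipy.optimize import least_squares
from rig import vision
obs=[]
he=np.array([[-.0001,-.9532,-.3023,.0828],[1,.0002,-.0008,-.0001],[.0008,-.3023,.9532,-.1534],[0,0,0,1]])
T=np.eye(4);T[:3,:3]=R.from_quat([.707101884,.707110895,-.00060855,-.00085895]).as_matrix();T[:3,3]=[.624285,.00015,.22959];T=T@he
K=np.array([[302.4734,0,261.1754],[0,302.4734,201.724],[0,0,1]])
for uv,P in [((281,248),"k"),((221,277),"l"),((144,143),(-.085,.12,.1)),((296,121),(.085,.12,.1)),((312,106),(.055,.135,.255))]: obs.append((K,T,uv,P,"w0"))
for c in("scene","side"):
    f,Kc,Tc=cam(c);cv2.imwrite(f"pics/{c}1.png",f[:,:,::-1])
    for l,P in(("lock_grip","k"),("lid_grip","l"),("carry_bar",(.055,0,.255))):
        for d in vision.look_for(c,l)[:1]:
            if d["conf"]>.5: obs.append((Kc,Tc,(d["point"][1],d["point"][0]),P,c+l))
def model(P,s):
    return box2w(s,[(.0365,0,.123) if P=="k" else (-.037,-.0445,.122) if P=="l" else P])
def f(s):return np.concatenate([(proj(K,T,model(P,s))[0]-uv) for K,T,uv,P,n in obs])
r=least_squares(f,[.67,0,0],loss="soft_l1",f_scale=2)
print(r.x,np.degrees(r.x[2]))
for o,e in zip(obs,f(r.x).reshape(-1,2)):print(o[4],o[3],e)
o,M=pose();print(o["time"])
E
python3 fit.py
```

```text
[ 0.6087 -0.0586  0.1374] 7.874641096712628
w0 k [2.319  7.7146]
w0 l [-4.767  26.2217]
w0 (-0.085, 0.12, 0.1) [-7.4722  1.6527]
w0 (0.085, 0.12, 0.1) [23.7013 -2.3627]
w0 (0.055, 0.135, 0.255) [0.2238 0.4305]
scenelock_grip k [ 3.0685 -3.8192]
scenelid_grip l [ 2.894  -6.5088]
scenecarry_bar (0.055, 0, 0.255) [ 16.2904 -14.9379]
sidelock_grip k [ 1.8098 -4.5213]
sidelid_grip l [-2.2547 -3.4985]
sidecarry_bar (0.055, 0, 0.255) [ -4.0137 -19.1183]
3.25
```

```bash
python3 -c "
import cv2,numpy as np
a=cv2.imread('pics/side1.png')[150:290,200:340];b=cv2.imread('pics/scene1.png')[140:280,170:310]
a=cv2.resize(a,None,fx=2.85,fy=4,interpolation=3);b=cv2.resize(b,None,fx=2.85,fy=4,interpolation=3)
cv2.imwrite('pics/zoom1.png',np.hstack([a,b]))
"
```

```text
(no output)
```

View pics/zoom1.png

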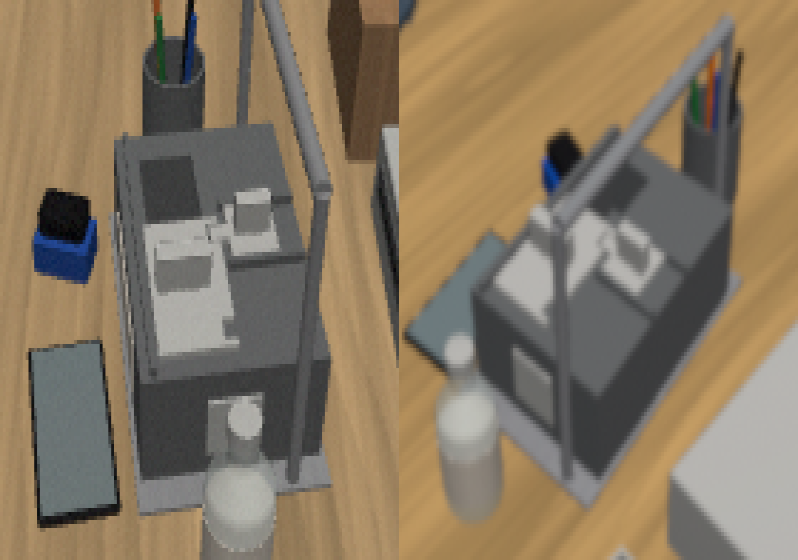

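Both views are clear with the arm away. The side view shows all four box-top corners and the near bar end. The scene view shows three corners and both bar ends. I'll fit the box pose to these.

```bash
cat > fit2.py <<'E'
from h import *
from scipy.optimize import least_squares
C=dict(fl=(-.085,.12,.1),fr=(.085,.12,.1),nl=(-.085,-.12,.1),nr=(.085,-.12,.1),bn=(.055,-.135,.255),bf=(.055,.135,.255),k=(.0365,0,.1365),l=(-.037,-.0445,.1385))
D={"side":dict(nl=(248.1,245.5),nr=(315.1,238.8),fr=(295.8,181.3),fl=(240.4,184.3),bn=(313,197),k=(288.8,198.8),l=(265.6,210.5)),
"scene":dict(nr=(240.9,238),nl=(196.7,212.5),fr=(286.1,192.5),bn=(227.2,194.5),bf=(285.4,145.5))}
cs={c:cam(c)[1:] for c in D}
def f(s):return np.concatenate([proj(*cs[c],box2w(s,[C[n]]))[0]-uv for c in D for n,uv in D[c].items()])
r=least_squares(f,[.67,0,0],loss="soft_l1",f_scale=1)
print(r.x,np.degrees(r.x[2]))
names=[c+n for c in D for n in D[c]]
for o,e in zip(names,f(r.x).reshape(-1,2)):print(o,e)
E
python3 fit2.py
```

```text
[ 0.6095 -0.0566  0.1324] 7.58700626715941
sidenl [ 1.3466 -0.5388]
sidenr [ 1.2701 -0.4137]
sidefr [-0.1337 -1.7286]
sidefl [-0.4484 -0.4667]
sidebn [0.2853 0.1527]
sidek [ 0.0817 -0.9722]
sidel [-1.1268  0.4341]
scenenr [-1.0014  0.6781]
scenenl [-1.9588 -1.0035]
scenefr [ 1.3797 -0.9297]
scenebn [-1.4697  1.5071]
scenebf [ 0.19   -0.1056]
```

```bash
python3 -m handwheel '[[-0.1,-0.13,0,-0.021],[-0.2,-0.26,0,-0.021],[-0.22,-0.39,0,-0.021],[-0.22,-0.52,0,-0.021],[-0.22,-0.65,0,-0.021],[-0.22,-0.78,0,-0.021],[-0.22,-0.9,0,-0.021],[-0.22,-0.95,0,-0.021],[-0.22,-0.95,0,-0.021],[-0.22,-0.95,0,-0.021]]'
cat > where.py <<'E'
from h import *
import sys
B=np.array([.6095,-.0566,.1324])
def boxpose():
    o,M=pose();c,n=np.cos(B[2]),np.sin(B[2]);d=o["position"][:2]-B[:2]
    y=M[:,1];print("t %.2f box xy %.1f %.1f mm z %.1f; tool-y yaw rel box %.2f deg; F(box)"%(o["time"],1e3*(c*d[0]+n*d[1]),1e3*(-n*d[0]+c*d[1]),1e3*o["position"][2],np.degrees(np.arctan2(y[1],y[0])-B[2])),
      c*o["ft_force"][0]+n*o["ft_force"][1],-n*o["ft_force"][0]+c*o["ft_force"][1],o["ft_force"][2],o["grip_width"])
if __name__=="__main__":boxpose()
E
python3 where.py
```

```text
time: 4.18
position: [0.6134, -0.0666, 0.3652]
tool_rot: [0.659, 0.752, 0.009, 0.012]
ft_force: [0.2, -1.0, -1.4]
grip_width: 0.087
grip_force: 0.0
t 4.18 box xy 2.6 -10.4 mm z 365.2; tool-y yaw rel box -0.05 deg; F(box) 0.05774678359820204 -1.030934883914579 -1.4110306025752635 0.08695644998600871
```

```bash
cat > look.py <<'E'
from h import *
from where import B
import sys
o,M=pose();print("tool z",M[:,2])
f,K,T=cam("wrist")
for n,P in dict(lock_grip=(.0365,0,.123),lid_grip=(-.037,-.0445,.122)).items():
    print(n,[(np.round(d["point"][::-1],1),round(d["conf"],2)) for d in vision.look_for("wrist",n)[:1]],proj(K,T,box2w(B,[P])))
L=lambda a,b:[a,b]
S=[L((-.085,.12,.1),(.085,.12,.1)),L((-.085,-.12,.1),(-.085,.12,.1)),L((.047,-.135,.255),(.047,.135,.255)),L((.063,-.135,.255),(.063,.135,.255)),L((.0195,-.007,.1365),(.0535,-.007,.1365)),L((.0195,.007,.1365),(.0535,.007,.1365)),L((-.062,-.037,.1385),(-.012,-.037,.1385)),L((-.062,-.053,.1385),(-.012,-.053,.1385))]
g=f[:,:,::-1].copy()
for s in S:
    p=proj(K,T,box2w(B,s)).round().astype(int);cv2.line(g,tuple(map(int,p[0])),tuple(map(int,p[1])),(0,0,255),1)
cv2.imwrite(sys.argv[1],g)
E
python3 look.py pics/w1.png
```

```text
tool z [ 0.0308 -0.0022 -0.9995]
lock_grip [(array([281.2, 162.3]), 0.85)] [[281.7323 162.1402]]
lid_grip [(array([231.9, 187.3]), 0.74)] [[227.1711 194.7469]]
```

View pics/w1.png

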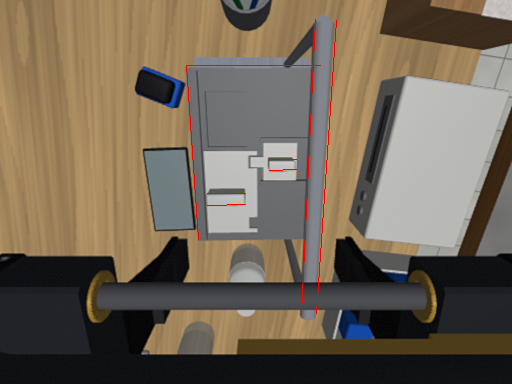

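```bash
cat > tri.py <<'E'
from h import *
from where import B
w=cam("wrist")[1:];s=cam("side")[1:]
for a,b in(((408,78),(333,182)),((368,238),(348,256)),((505,95),(388,179))):
    Pw,Ps=[K@np.linalg.inv(T)[:3] for K,T in(w,s)]
    X=cv2.triangulatePoints(Pw,Ps,np.float64(a),np.float64(b)).ravel();X=X[:3]/X[3]
    e=[proj(*w,[X])[0]-a,proj(*s,[X])[0]-b]
    d=X[:2]-B[:2];c,n=np.cos(B[2]),np.sin(B[2]);print(X,"box",c*d[0]+n*d[1],-n*d[0]+c*d[1],np.round(e,1).ravel())
E
python3 tri.py
```

```text
[0.7953 0.0755 0.0909] box 0.20157769619736324 0.10642974149632341 [-1.6 -0.3  0.5 -0.2]
[ 0.8068 -0.1734  0.0483] box 0.18010024604840913 -0.14186345591113858 [-7.6 -1.1  3.7 -1.4]
[0.9493 0.0709 0.0959] box 0.3536405800406969 0.08156796120791479 [12.5  2.6 -3.9  2.8]
```

```bash
python3 -m handwheel '[[0.035,-0.13,0,0],[0.035,-0.26,0,0],[0.035,-0.26,0,0],[0.035,-0.26,0.13,0],[0.035,-0.26,0.26,0],[0.035,-0.26,0.39,0],[0.035,-0.26,0.5,0],[0.035,-0.26,0.6,0],[0.035,-0.26,0.66,0],[0.035,-0.26,0.66,0]]'; python3 where.py
```

```text
time: 5.27
position: [0.5359, -0.0651, 0.1572]
tool_rot: [0.659, 0.752, 0.006, 0.004]
ft_force: [-0.1, 0.7, -0.2]
grip_width: 0.087
grip_force: 0.0
t 5.27 box xy -74.0 1.3 mm z 157.2; tool-y yaw rel box -0.02 deg; F(box) 0.02600436153184034 0.7525939967213066 -0.2066410787370333 0.08699944950612143
```

```bash
python3 -m handwheel '[[0,0,0.06,0],[0,0,0.11,0],[0,0,0.12,0],[0,0,0.12,0]]' >/dev/null; python3 where.py; python3 -c "
from h import *
f=cam('side')[0];cv2.imwrite('pics/s2.png',cv2.resize(f[90:260,190:370,::-1],None,fx=3.5,fy=3.5,interpolation=3))
print(pose()[1][:,2])"
```

```text
t 5.60 box xy -71.0 0.0 mm z 125.7; tool-y yaw rel box -0.02 deg; F(box) -0.10174074152635801 0.38318699239981724 -0.42716755437044285 0.08703677384246854
[ 0.024  -0.0004 -0.9997]
```

View pics/s2.png

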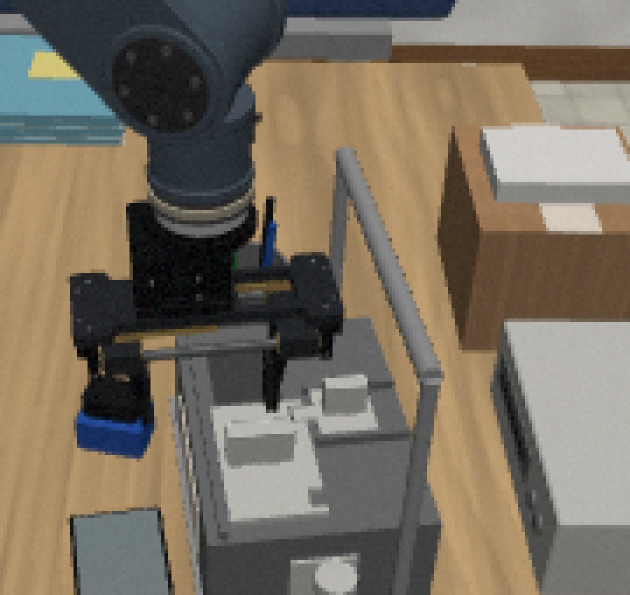

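```bash
python3 -c "
from h import *
from where import B
f,K,T=cam('side')
for y in(-.0375,0,.0375):
  for z in(.19,.21,.23,.25):
    print(y,z,(proj(K,T,box2w(B,[(.024,y,z)]))[0]-[190,90])*3.5)
"
```

```text
-0.0375 0.19 [344.7973 357.3679]
-0.0375 0.21 [346.7204 335.937 ]
-0.0375 0.23 [348.7005 313.8717]
-0.0375 0.25 [350.7401 291.1433]
0 0.19 [334.5811 324.7627]
0 0.21 [336.2992 303.548 ]
0 0.23 [338.0666 281.7254]
0 0.25 [339.8853 259.2684]
0.0375 0.19 [324.9819 294.1268]
0.0375 0.21 [326.516 273.142]
0.0375 0.23 [328.0927 251.5746]
0.0375 0.25 [329.7138 229.3999]
```

```bash
python3 -m handwheel '[[0,0,0.02,0],[0,0,0.02,0],[0,0,0.02,0],[0,0,0.02,0],[0,0,0.02,0]]' 80 >/dev/null; python3 where.py;python3 -c "
from h import *
print(pose()[1])"
```

```text
t 6.12 box xy -71.3 0.1 mm z 120.1; tool-y yaw rel box -0.02 deg; F(box) -0.16295676468049916 -1.5609021773066507 -1.2339895353671966 0.07031377206314575
[[-0.1315  0.991   0.0235]
 [ 0.9913  0.1316 -0.0002]
 [-0.0033  0.0232 -0.9997]]
```

```bash
python3 -m handwheel '[[0,0,0.01,0],[0,0.04,0.01,0],[0,0.08,0.01,0],[0,0.11,0.01,0],[0,0.13,0.011,0],[0,0.14,0.011,0],[0,0.14,0.011,0]]' >/dev/null; python3 where.py;python3 -c "
from h import *
for c in('side','wrist'):
  f=cam(c)[0]; cv2.imwrite('pics/%s3.png'%c,f[:,:,::-1])
a=cv2.imread('pics/side3.png')[110:250,210:350];b=cv2.imread('pics/wrist3.png')
cv2.imwrite('pics/c3.png',np.hstack([cv2.resize(a,(384,384),interpolation=3),b[:,:400]]))"
```

```text
t 6.70 box xy -28.9 0.2 mm z 117.3; tool-y yaw rel box -0.00 deg; F(box) -0.14949567324516683 -0.447549288831442 0.2674929620827439 0.06976830600841012
```

View pics/c3.png

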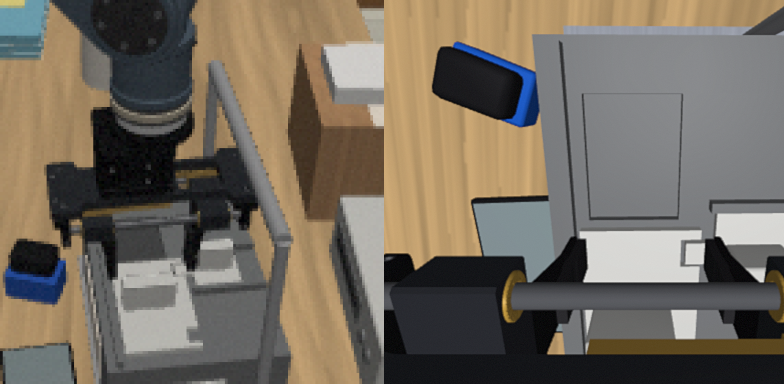

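The carriage is now under the bar with no force, and the front finger is just short of the fin. I'll push on.

```bash
python3 -m handwheel '[[0,0.01,0,0],[0,0.02,0,0],[0,0.03,0,0],[0,0.03,0,0]]'; python3 where.py;python3 -m handwheel '[[0,0.012,0.001,0],[0,0.024,0.002,0],[0,0.036,0.002,0],[0,0.036,0.002,0]]' >/dev/null; python3 where.py; python3 -c "
from h import *
for c in('side','wrist'):
  f=cam(c)[0]; cv2.imwrite('pics/%s4.png'%c,f[:,:,::-1])
a=cv2.imread('pics/side4.png')[110:250,210:350];b=cv2.imread('pics/wrist4.png')
cv2.imwrite('pics/c4.png',np.hstack([cv2.resize(a,(384,384),interpolation=3),b[:,112:]]))"
```

```text
time: 7.13
position: [0.5889, -0.0589, 0.1174]
tool_rot: [0.659, 0.752, 0.007, 0.008]
ft_force: [-0.7, -0.2, 0.0]
grip_width: 0.0697
grip_force: 0.5
t 7.13 box xy -20.7 0.4 mm z 117.4; tool-y yaw rel box -0.02 deg; F(box) -0.6929848401398205 -0.08449250838737891 0.012471025528085933 0.06966881896667419
t 7.47 box xy -8.7 0.3 mm z 117.2; tool-y yaw rel box -0.02 deg; F(box) -0.7041800992983468 0.2208329107598803 -0.263571189207434 0.06962199133946777
```

View pics/c4.png

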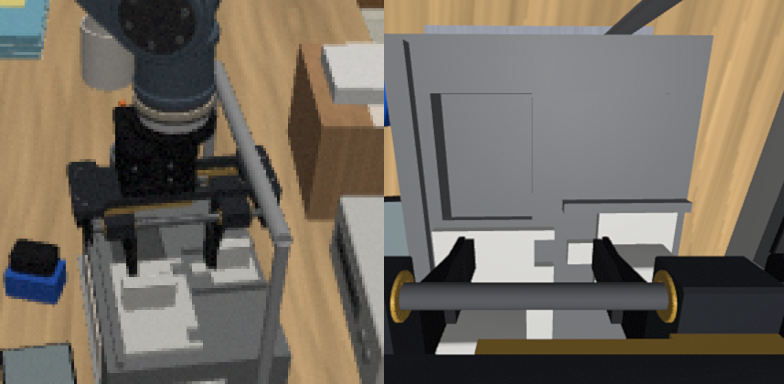

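The tongue (pixel column ~567) is clear of the lid's notch edge (~555), so the lid is free. Next I'll back out, go up, shift right of the lid handle and come down.

```bash
python3 -m handwheel '[[0,-0.07,0,0],[0,-0.14,0,0],[0,-0.21,0,0],[0,-0.21,0,0],[0,-0.21,-0.12,0],[-0.05,-0.21,-0.15,0],[-0.15,-0.21,-0.15,0],[-0.25,-0.21,-0.15,0],[-0.28,-0.21,-0.15,0],[-0.28,-0.21,-0.15,0],[-0.28,-0.21,-0.15,0]]' 62 >/dev/null; python3 where.py; python3 -m handwheel '[[0,0,0.05,0],[0,0,0.1,0],[0,0,0.13,0],[0,0,0.13,0],[0,0,0.13,0]]' >/dev/null; python3 where.py
```

```text
t 8.48 box xy -73.4 -83.7 mm z 160.9; tool-y yaw rel box -0.11 deg; F(box) -0.2506575291013866 -0.20336488913432843 -0.34467966571925635 0.05382673040269427
t 8.90 box xy -73.0 -82.5 mm z 121.6; tool-y yaw rel box 0.04 deg; F(box) 0.4758662590658354 0.5623395990703339 -0.3745896335146716 0.05382675412309258
```

```bash
python3 -m handwheel '[[0.04,0,0,0],[0.08,0,0,0],[0.12,0,0,0],[0.16,0,0,0],[0.2,0,0,0],[0.24,0,0,0],[0.28,0,0,0],[0.31,0,0,0],[0.32,0,0,0],[0.32,0,0,0]]' >/dev/null; python3 where.py; python3 -m handwheel '[[0.01,0,0,0],[0.02,0,0,0],[0.027,0,0,0],[0.027,0,0,0],[0.027,0,0,0]]' >/dev/null; python3 where.py;  python3 -c "
from h import *
from where import B
f,K,T=cam('side'); cv2.imwrite('pics/side5.png',f[:,:,::-1])
print([(d['point'][::-1],d['conf']) for d in vision.look_for('side','lid_grip')[:1]],proj(K,T,box2w(B,[(-.037,.045,.122)])))"
```

```text
t 9.73 box xy -73.6 14.0 mm z 121.6; tool-y yaw rel box 0.06 deg; F(box) 0.3222444676186885 -0.15927397509187127 -0.4731221742464503 0.05404870255804808
t 10.15 box xy -73.0 20.6 mm z 121.5; tool-y yaw rel box -0.05 deg; F(box) 0.44741315944294946 -0.4730617601683574 0.47050279351444074 0.05386099626256079
[([263.1, 201.1], 0.79)] [[259.5237 193.26  ]]
```

```bash
for i in 1 2; do python3 -m handwheel '[[0.007,0,0,0],[0.014,0,0,0],[0.014,0,0,0],[0.014,0,0,0]]' >/dev/null; python3 where.py; done
```

```text
t 10.58 box xy -72.6 24.3 mm z 121.7; tool-y yaw rel box -0.02 deg; F(box) -1.5786149757357104 -2.572819198696129 -0.8767998763613294 0.0537728773048492
t 10.92 box xy -72.5 24.7 mm z 121.9; tool-y yaw rel box 0.02 deg; F(box) -3.7162188450704825 -14.879857674431111 -3.0682058035682696 0.05360132833764386
```

```bash
python3 -m handwheel '[[-0.03,0,0,0],[-0.06,0,0,0],[-0.06,0,0,0],[-0.06,0,-0.13,0],[-0.06,0,-0.26,0],[-0.06,0,-0.39,0],[-0.06,0,-0.52,0],[-0.06,0,-0.65,0],[-0.06,0,-0.65,0],[-0.06,0,-0.65,0]]' 100 >/dev/null; python3 where.py
python3 - <<'E'
from h import *
from where import B
f,K,T=cam("wrist")
for n,P in dict(lock_grip=[(.035+d,0,.123) for d in(0,.012,.024)],lid_grip=[(-.037,y,.122) for y in(.035,.045)]).items():
    print(n,[(np.round(d["point"][::-1],1),round(d["conf"],2)) for d in vision.look_for("wrist",n)[:1]],proj(K,T,box2w(B,P)))
cv2.imwrite("pics/w6.png",cv2.resize(f[:,:,::-1][20:260,130:400],None,fx=2.5,fy=2.5))
E
```

```text
t 11.75 box xy -75.9 11.5 mm z 319.6; tool-y yaw rel box 0.02 deg; F(box) -0.7988554791912162 -0.07986980729066363 -1.014362297305616 0.0870281786875553
lock_grip [(array([358.5, 187. ]), 0.69)] [[348.7878 187.0678]
 [358.6459 186.9968]
 [368.4867 186.9259]]
lid_grip [(array([290.1, 145.9]), 0.86)] [[290.0326 158.3079]
 [290.2872 149.704 ]]
```

View pics/w6.png

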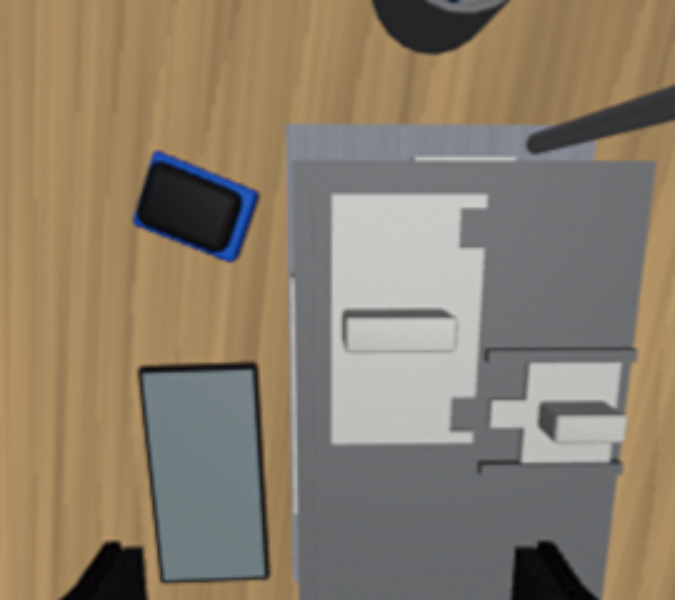

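Lid is fully home and the tongue lines up with the near notch. Before going down behind the bar I'll check the height of the grey device there.

Run:
```python
from h import *
from where import B
s=cam("side")[1:]
K=np.array([[302.4734,0,261.1754],[0,302.4734,201.724],[0,0,1]])
he=np.array([[-.0001,-.9532,-.3023,.0828],[1,.0002,-.0008,-.0001],[.0008,-.3023,.9532,-.1534],[0,0,0,1]])
q=np.array([.659,.752,.009,.012]);T=np.eye(4);T[:3,:3]=R.from_quat(q/np.linalg.norm(q)).as_matrix();T[:3,3]=[.6134,-.0666,.3652];w=(K,T@he)
for a,b in(((410,79),(334.9,181.4)),((372,240),(349.1,239.4))):
    X=cv2.triangulatePoints(*[k@np.linalg.inv(t)[:3] for k,t in(w,s)],np.float64(a),np.float64(b)).ravel();X=X[:3]/X[3]
    d=X[:2]-B[:2];c,n=np.cos(B[2]),np.sin(B[2]);print(X,"box",c*d[0]+n*d[1],-n*d[0]+c*d[1],proj(*w,[X])[0]-a,proj(*s,[X])[0]-b)
```

```text
[0.7995 0.074  0.0941] box 0.2056053242202175 0.10437682475547368 [-0.7695 -0.124 ] [ 0.2409 -0.1037]
[ 0.7998 -0.1594  0.0942] box 0.17511160943486664 -0.1269971790097403 [-4.4777 -0.704 ] [ 2.0025 -0.7996]
```

```bash
python3 -m handwheel '[[-0.02,0.12,0,0],[-0.038,0.24,0,0],[-0.038,0.37,0,0],[-0.038,0.5,0,0],[-0.038,0.63,0,0],[-0.038,0.76,0,0],[-0.038,0.827,0,0],[-0.038,0.827,0,0],[-0.038,0.827,0,0]]' >/dev/null; python3 where.py; python3 -c "
from h import *
print(pose()[1])"
```

```text
t 12.70 box xy 170.7 0.3 mm z 318.3; tool-y yaw rel box 0.01 deg; F(box) -0.4181893795688921 -0.013738225512917743 -0.3660659499812962 0.08710774532847253
[[-0.1322  0.9911  0.017 ]
 [ 0.9912  0.1322  0.0011]
 [-0.0012  0.017  -0.9999]]
```

```bash
python3 -m handwheel '[[0,0,0.1,0],[0,0,0.2,0],[0,0,0.3,0],[0,0,0.4,0],[0,0,0.5,0],[0,0,0.5,0],[0,0,0.5,0]]' >/dev/null; python3 where.py; python3 -m handwheel '[[0,0,0.05,0],[0,0,0.1,0],[0,0,0.14,0],[0,0,0.14,0],[0,0,0.14,0]]' >/dev/null; python3 where.py;python3 -c "
from h import *
print(pose()[1][:,2])
f=cam('side')[0];cv2.imwrite('pics/s7.png',cv2.resize(f[90:260,210:410,::-1],None,fx=3.5,fy=3.5,interpolation=3))"
```

```text
t 13.28 box xy 171.5 -0.2 mm z 169.9; tool-y yaw rel box -0.05 deg; F(box) 0.5366533119118405 -0.07417094243987596 0.5503122756305668 0.08692036511144631
t 13.70 box xy 175.3 -0.9 mm z 131.4; tool-y yaw rel box -0.03 deg; F(box) 0.9099968914445067 -0.4952951781259045 -0.4626211094204238 0.0869642398509214
[ 0.0234 -0.0001 -0.9997]
```

View pics/s7.png

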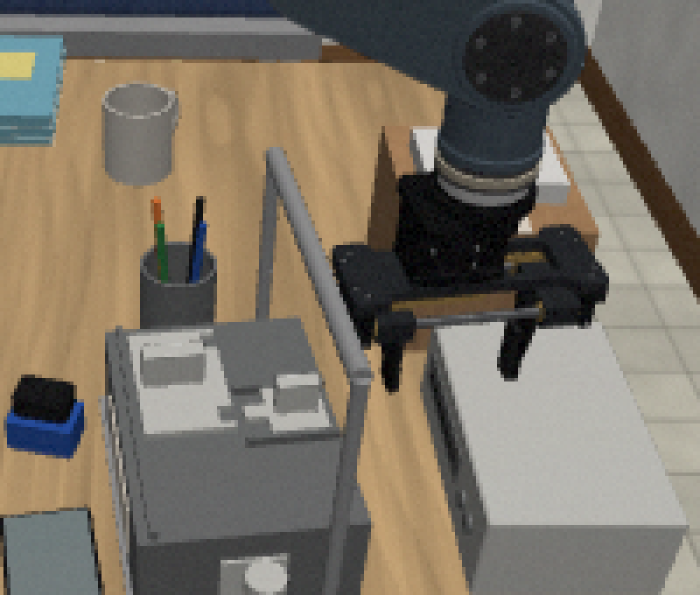

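The arm is clear of everything. The central block looks off-centre towards the bar, so I'll measure how far it reaches before pushing.

Run:
```python
from h import *
from where import B
o,M=pose();print(o["q"])
f,K,T=cam("side")
for off,sc,cx,tz in(((190,90),3.5,-.071,.1257),((210,90),3.5,.1753,.1314)):
  for y in(-.0375,0,.0375):
   for h in(.12,.17,.20):
    print(cx,y,h,[tuple(((proj(K,T,box2w(B,[(cx+d-.0234*h,y,tz+h)]))[0]-off)*sc).round()) for d in(-.05,-.0375,0,.0375)])
```

```text
[-0.1874  0.8393  1.0693  0.0046  1.2084 -0.3209]
-0.071 -0.0375 0.12 [(np.float64(136.0), np.float64(312.0)), (np.float64(155.0), np.float64(311.0)), (np.float64(210.0), np.float64(307.0)), (np.float64(264.0), np.float64(303.0))]
-0.071 -0.0375 0.17 [(np.float64(131.0), np.float64(252.0)), (np.float64(150.0), np.float64(251.0)), (np.float64(208.0), np.float64(247.0)), (np.float64(264.0), np.float64(243.0))]
-0.071 -0.0375 0.2 [(np.float64(128.0), np.float64(213.0)), (np.float64(148.0), np.float64(212.0)), (np.float64(206.0), np.float64(208.0)), (np.float64(264.0), np.float64(205.0))]
-0.071 0 0.12 [(np.float64(132.0), np.float64(279.0)), (np.float64(150.0), np.float64(278.0)), (np.float64(203.0), np.float64(274.0)), (np.float64(256.0), np.float64(270.0))]
-0.071 0 0.17 [(np.float64(127.0), np.float64(220.0)), (np.float64(146.0), np.float64(218.0)), (np.float64(201.0), np.float64(215.0)), (np.float64(256.0), np.float64(211.0))]
-0.071 0 0.2 [(np.float64(124.0), np.float64(182.0)), (np.float64(143.0), np.float64(181.0)), (np.float64(200.0), np.float64(177.0)), (np.float64(256.0), np.f
[... 1459 characters left out ...]
 [(np.float64(417.0), np.float64(152.0)), (np.float64(435.0), np.float64(151.0)), (np.float64(488.0), np.float64(148.0)), (np.float64(540.0), np.float64(145.0))]
0.1753 0.0375 0.12 [(np.float64(390.0), np.float64(219.0)), (np.float64(406.0), np.float64(218.0)), (np.float64(454.0), np.float64(215.0)), (np.float64(502.0), np.float64(211.0))]
0.1753 0.0375 0.17 [(np.float64(397.0), np.float64(161.0)), (np.float64(414.0), np.float64(160.0)), (np.float64(464.0), np.float64(157.0)), (np.float64(514.0), np.float64(154.0))]
0.1753 0.0375 0.2 [(np.float64(402.0), np.float64(125.0)), (np.float64(419.0), np.float64(124.0)), (np.float64(470.0), np.float64(121.0)), (np.float64(521.0), np.float64(118.0))]
```

The block reaches about 50 mm on the tool's −y side but only 15–30 mm on the other. A half turn gives the clearance I need behind the bar (q6 ends near 2.82, just inside its range), with the camera swinging away from the bar.

```bash
python3 -m handwheel '[[0,0.03,0,0],[0,0.05,0,0.01],[0,0.05,0,0.03],[0,0.05,0,0.05],[0,0.05,0,0.07],[0,0.05,0,0.09],[0,0.05,0,0.11],[0,0.05,0,0.13],[0,0.05,0,0.15],[0,0.05,0,0.17],[0,0.05,0,0.19],[0,0.05,0,0.21],[0,0.05,0,0.23],[0,0.05,0,0.25],[0,0.05,0,0.25],[0,0.05,0,0.25]]' >/dev/null; python3 where.py; python3 -m handwheel '[[0,0,0,0.02],[0,0,0,0.04],[0,0,0,0.06],[0,0,0,0.08],[0,0,0,0.1],[0,0,0,0.12],[0,0,0,0.14],[0,0,0,0.16],[0,0,0,0.18],[0,0,0,0.2],[0,0,0,0.22],[0,0,0,0.24],[0,0,0,0.25],[0,0,0,0.25],[0,0,0,0.25]]' >/dev/null; python3 where.py; python3 -c "
from h import *
o,M=pose();print(o['q'],M)"
```

```text
t 15.13 box xy 190.9 -0.9 mm z 132.2; tool-y yaw rel box -89.87 deg; F(box) 0.3353966000962656 0.5536930004139983 -0.1934391653389471 0.08718203155083354
t 16.38 box xy 190.5 -0.9 mm z 131.3; tool-y yaw rel box -179.81 deg; F(box) 0.4442163205716162 0.4253284605553194 0.7201959919450469 0.08727485758409602
[-0.1813  0.8615  1.0201  0.0044  1.2367  2.8231] [[ 0.1353 -0.9905  0.0236]
 [-0.9908 -0.1353 -0.0001]
 [ 0.0033 -0.0234 -0.9997]]
```

```bash
python3 -m handwheel '[[0,0,0.035,0],[0,0.05,0.04,0],[0,0.1,0.04,0],[0,0.15,0.038,0],[0,0.17,0.036,0],[0,0.17,0.036,0],[0,0.17,0.036,0]]' >/dev/null; python3 where.py; python3 -m handwheel '[[0,0.02,0,0],[0,0.04,0,0],[0,0.05,0,0],[0,0.05,-0.001,0],[0,0.05,-0.001,0]]' >/dev/null; python3 where.py;  python3 -c "
from h import *
f=cam('side')[0];cv2.imwrite('pics/s8.png',cv2.resize(f[100:260,210:390,::-1],None,fx=3.7,fy=3.7,interpolation=3))"
```

```text
t 16.97 box xy 140.1 -1.0 mm z 119.0; tool-y yaw rel box -179.99 deg; F(box) 0.8413513017446325 0.03747653958530128 -0.024122718641680335 0.08703795818343996
t 17.38 box xy 124.5 -0.8 mm z 118.9; tool-y yaw rel box -180.02 deg; F(box) -0.7490635136934908 1.014387715269502 -0.3721669083234695 0.08677047745853175
```

View pics/s8.png

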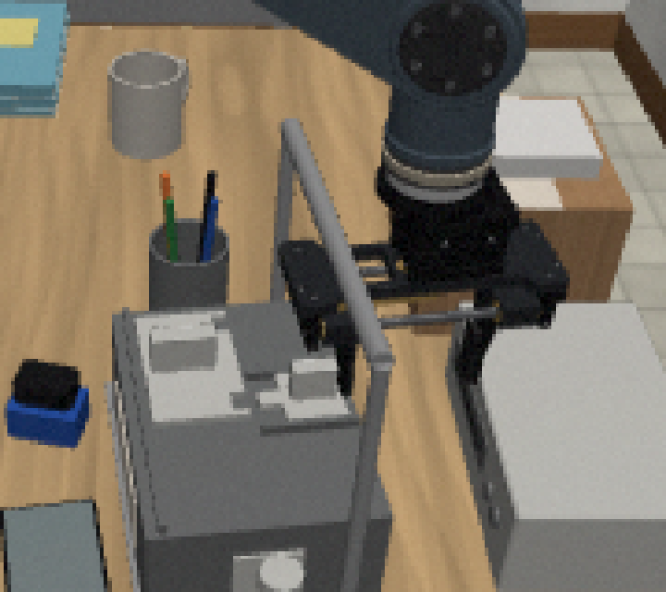

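```bash
python3 -m handwheel '[[0,0.012,0,0],[0,0.024,0,0],[0,0.036,-0.001,0],[0,0.036,-0.001,0],[0,0.036,-0.001,0]]' >/dev/null; python3 where.py; for i in 1 2; do python3 -m handwheel '[[0,0.006,0,0],[0,0.012,0,0],[0,0.012,0,0],[0,0.012,0,0]]' >/dev/null; python3 where.py; done
```

```text
t 17.85 box xy 113.3 -0.9 mm z 118.9; tool-y yaw rel box -180.02 deg; F(box) 0.43088413070796666 -0.21748654064308484 0.6963896802050434 0.08665057484470225
t 18.18 box xy 110.0 -0.9 mm z 118.9; tool-y yaw rel box -180.02 deg; F(box) 0.8362907899347557 -0.4176027278662277 0.476151089465041 0.08682210964738685
t 18.52 box xy 106.3 -0.8 mm z 118.8; tool-y yaw rel box -180.02 deg; F(box) 1.437115972609015 0.44272770973079656 1.422240642544721 0.08735088558807544
```

```bash
for i in 1 2; do python3 -m handwheel '[[0,0.006,0,0],[0,0.009,0,0],[0,0.009,0,0],[0,0.009,0,0]]' >/dev/null; python3 where.py; done
```

```text
t 18.85 box xy 104.8 -0.9 mm z 119.0; tool-y yaw rel box -180.03 deg; F(box) 4.307410025091041 -0.6888989122411864 0.9756893806226198 0.08701045131095407
t 19.18 box xy 104.6 -1.0 mm z 119.5; tool-y yaw rel box -180.05 deg; F(box) 9.586467626351212 0.8566415982087321 -0.5451289617708746 0.08703787565275634
```

```bash
python3 -m handwheel '[[0,0.007,0,0],[0,0.012,0,0],[0,0.012,0,0],[0,0.012,0,0]]' >/dev/null; python3 where.py; python3 -m handwheel '[[0,-0.1,0.002,0],[0,-0.2,0.002,0],[0,-0.28,0,0],[0,-0.28,0,0],[0,-0.28,-0.12,0],[0,-0.28,-0.25,0],[0,-0.28,-0.38,0],[0,-0.28,-0.5,0],[0,-0.28,-0.65,0],[0,-0.28,-0.75,0],[0,-0.28,-0.75,0],[0,-0.28,-0.75,0]]'>/dev/null; python3 where.py
python3 - <<'E'
from h import *
from where import B
for c in("side","scene","wrist"):
    f,K,T=cam(c);cv2.imwrite(f"pics/{c}9.png",f[:,:,::-1])
    print(c,[(np.round(d["point"][::-1],1),round(d["conf"],2)) for d in vision.look_for(c,"lock_grip")[:1]],proj(K,T,box2w(B,[(.035+d,0,.123) for d in(0,.012,.024)])))
a=cv2.imread('pics/side9.png')[160:250,230:330];b=cv2.imread('pics/scene9.png')[160:250,190:290]
cv2.imwrite('pics/c9.png',np.hstack([cv2.resize(x,(400,360),interpolation=3) for x in(a,b)]))
E
```

```text
t 19.52 box xy 104.3 -1.1 mm z 120.1; tool-y yaw rel box -180.09 deg; F(box) 14.355028319921225 0.8191388082626356 -3.3970260188701347 0.08647471170573047
t 20.52 box xy 175.6 -0.3 mm z 348.4; tool-y yaw rel box -180.03 deg; F(box) -0.7383789506515066 -0.9951785458151118 -1.508391032426608 0.08711444416992435
side [(array([285. , 206.1]), 0.64)] [[288.0091 201.5859]
 [292.3205 201.2233]
 [296.6187 200.8617]]
scene [] [[251.7747 200.6981]
 [255.0307 202.4313]
 [258.3195 204.182 ]]
wrist [(array([378.1, 168.5]), 0.96)] [[375.1672 176.3964]
 [365.5229 176.3719]
 [355.8875 176.3473]]
```

View pics/c9.png

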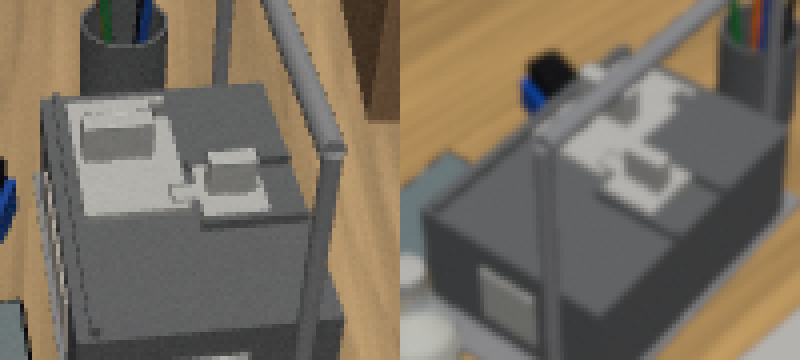

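The tongue is fully in the notch, the measured lock travel is about 0, and the lid is home. The gripper is clear of everything.

```bash
python3 -c "
from rig import job
print(job.hand_in())"
```

```text
the job is handed in; nothing more can be done
None
```

The lid is fully home and the lock slide is pushed fully back in, so the box is locked shut. The gripper is clear and I saw no sign of touching the bar or anything else on the desk; I handed the job in at about 21 s and have no verdict back.

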